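Put the mixed-up cups back on their own saucers

TASK

On this sorting table every cup has been put on the wrong saucer. Change them round, so that each cup stands upright in the well of the saucer that matches it in shape and size (small round, small square, large round, large square), the square cups with their sides along the sides of their saucer. The cardboard pad is free for parking a cup on the way; set the cups down gently without dropping them, and leave the saucers and the stack of bowls where they are.

Things in the scene. Friction and masses are not known exactly. Their poses are not given: they have to be found in the camera images.
- cup_small_round_center (a point): small round cup with straight sides, 52 mm in diameter, 54 mm tall, white porcelain, open at the top, walls 4 mm, standing upright, loose. This point is its centre, half-way up (27 mm above its underside). Foot round, 36 mm in diameter, 4 mm high. A loop handle towards the cup's +x stands 26 mm out from the wall; the other sides are free. z up. Can be gripped from above across the body along y.
- cup_small_square_center (a point): small square cup with straight sides, 48 x 48 mm, 54 mm tall, white porcelain, open at the top, walls 4 mm, standing upright, loose. This point is its centre, half-way up (27 mm above its underside). Foot square, 36 x 36 mm, 4 mm high. A loop handle towards the cup's +x stands 26 mm out from the wall; the other sides are free; the sides face along x and y. z up. Can be gripped from above across the body along y.
- cup_large_round_center (a point): large round cup with straight sides, 68 mm in diameter, 74 mm tall, white porcelain, open at the top, walls 4 mm, standing upright, loose. This point is its centre, half-way up (37 mm above its underside). Foot round, 60 mm in diameter, 4 mm high. A loop handle towards the cup's +x stands 30 mm out from the wall; the other sides are free. z up. Can be gripped from above across the body along y.
- cup_large_square_center (a point): large square cup with straight sides, 64 x 64 mm, 70 mm tall, white porcelain, open at the top, walls 4 mm, standing upright, loose. This point is its centre, half-way up (35 mm above its underside). Foot square, 60 x 60 mm, 4 mm high. A loop handle towards the cup's +x stands 30 mm out from the wall; the other sides are free; the sides face along x and y. z up. Can be gripped from above across the body along y.
- saucer_small_round: small round saucer, 120 mm in diameter, white porcelain, loose, flat on the table. Origin: centre of its underside, z up. In its middle a flat well, round, 48 mm in diameter; its floor is 5 mm above the table, the flat around it 7.5 mm, the outer rim 14 mm. A cup too large for the well stands 2.5 mm higher, on the flat around it.
- saucer_small_square: small square saucer, 116 x 116 mm, sides along its x and y, white porcelain, loose, flat on the table. Origin: centre of its underside, z up. In its middle a flat well, square, 48 x 48 mm; its floor is 5 mm above the table, the flat around it 7.5 mm, the outer rim 12 mm. A cup too large for the well stands 2.5 mm higher, on the flat around it.
- saucer_large_round: large round saucer, 150 mm in diameter, white porcelain, loose, flat on the table. Origin: centre of its underside, z up. In its middle a flat well, round, 72 mm in diameter; its floor is 5 mm above the table, the flat around it 7.5 mm, the outer rim 16 mm. A cup too large for the well stands 2.5 mm higher, on the flat around it.
- saucer_large_square: large square saucer, 138 x 138 mm, sides along its x and y, white porcelain, loose, flat on the table. Origin: centre of its underside, z up. In its middle a flat well, square, 72 x 72 mm; its floor is 5 mm above the table, the flat around it 7.5 mm, the outer rim 13 mm. A cup too large for the well stands 2.5 mm higher, on the flat around it.
- pad: flat pad of brown cardboard, 130 x 130 mm and 4 mm thick, fixed to the table, empty at the start; origin at the centre of its underside, sides along its x and y. A cup can be parked on it.
- bowls: stack of five nested white rice bowls, 108 mm across and about 85 mm tall, a bystander; origin at the centre of its underside.
There are look-alikes about, which are no part of the job. Leave any yellow look-alike of the part that bears cup_small_square_center alone.

How it is judged:
By the outcome, as a careful person would: the job done as asked, in the order asked, and still so for the second after the job is handed in, with the robot touching nothing.
It also fails if it takes over 144 s, if anything falls off the work surface, if the arm or the gripper's body presses on something with over 40 N, if the wrist force passes 120 N, or if a joint passes its speed limit or range.

ROBOT

A 6-joint arm with a two-finger parallel gripper is mounted at the origin on the work surface. World frame = base frame: x ahead of the robot, y to its left, z up, the work surface at z = 0. Lengths are in m, angles in degrees, forces in N, time in s.
With the tool pointing down it reaches from about 0.15 to 0.775 m from the base axis. Payload 6.1 kg.
Tool frame: the origin (TCP) lies between the finger pads; the fingertips stand 14 mm ahead of it and the grasp point (between the pads) lies 5 mm behind it; z points along the fingers, y is the line along which they close (so a half turn about z gives the same grasp; the last joint's range is limited). The gripper opens to 85 mm and grips with 20 to 120 N. Pads are 22 mm wide; open, the fingers measure 114 mm over their backs; the gripper's body (76 mm by 85 mm) begins 54 mm behind the grasp point. The pads swing forward as they close: fully open they stand 13 mm farther back than shut.
Start: joints at [66.005, 7.208, -2.269, 80.523, 0, 90], TCP at [0.213, 0.48, 0.245] pointing down, gripper open.
Joint ranges: [-155.77, 155.77], [-54.66, 111.73], [-72.52, 77.12], [-102.08, 115.82], [-83.92, 84.16], [-180, 180]. Speed limits (degrees/s): [136.94, 136.94, 172.46, 180, 180, 180].

INTERFACE

Orientations are given as [roll, pitch, yaw] about the fixed x, y, z axes, in that order (R = Rz(yaw) Ry(pitch) Rx(roll)).
In Python, from rig import bot gives the robot as it stands.
- The arm moves only by the shell command python3 -m pendant 'ROWS'. ROWS is JSON, a list of rows, each a list of 3 entries, a list of its own where there are three numbers: the shift along the world's x, y, z in mm, then the turn about the world's z in degrees, then the finger opening in mm, from 0 to 85.4. In form: [[[x, y, z], spin, jaw], ...]. A call has 1 to 12 rows; each row is the pose to reach, as a shift and turn from the pose commanded when the call began; what a row does not reach only later rows make up. A row lasts 1/12 s, in which the tool goes at most 41.7 mm and 7.16 degrees, less where a joint would pass 70% of its speed; a pose out of reach is approached as far as the arm can. A call with a gripper value outside its range is refused whole. The fingers move at their own pace and stop on an object; the grip force is fixed at half the most. Time passes only in rows, so rows that repeat a pose let the fingers close. It gives the time, the measured TCP pose, the force, the opening and the grip force at its end, in the units of the state.
- bot.sense(): the state, without advancing time (a new reading comes with each control period).
- bot.get_image(name): name is "scene" or "top" or "wrist"; returns the picture (480x640x3 uint8, red, green, blue); there is no depth.
- bot.camera_params(name): a dict with "fx", "fy", "cx", "cy" (pixels), "world_to_cam" (4x4, takes a point from world to camera coordinates). Camera axes: x right, y down, z forward; pixel columns grow to the right and rows downward; lengths in m; the calibration is good to about 2 mm. A picture is of the moment at which its call begins: read the wrist's pose just before it. camera_params takes no time and is no camera call; for the wrist camera it gives the pose at the moment of the call.
- bot.close_job(): hands the job in; it is judged then, once.
The state is a dict: "t": time; "joint_pos": joint angles; "qvel": joint speeds; "effort": joint torques, N m; "position": TCP position; "orientation": TCP orientation; "force": force on the tool from outside, world axes, zero at the start; "ft_torque": the same for the moment, N m; "gripper_width": opening from 0.0 (shut) to 1.0 (fully open); "gripper_force": force on a finger pad.
Only numpy, scipy, OpenCV 4.12 (cv2) and the standard library are available. Lean on these libraries where they do the work, as an engineer would, in place of code of your own. Each camera call takes 0.05 s, during which the arm holds its last target. There are 200 camera calls.

## Working session

There is one attempt and no reset: what is moved stays moved. The work goes in short steps, Python scripts to look and compute and a shell command to move; the robot and the scene stay as the last step left them, time stands still between calls to the robot, and variables do not carry over. Pictures are saved under pics/ and viewed, at most 14 in all, crops included, and the job is handed in when it is done.

```bash
ls; mkdir -p pics; python3 - <<'E'
from rig import bot
import cv2
print(bot.sense())
for n in("scene","top"):
    cv2.imwrite(f"pics/{n}0.png",bot.get_image(n)[:,:,::-1]); p=bot.camera_params(n); print(n,p)
E
```

```text
pics
{'t': 0.0, 'joint_pos': array([ 6.60059833e+01,  7.23971886e+00, -2.32731207e+00,  8.05232814e+01,
        7.82074080e-04,  9.00014050e+01]), 'qvel': array([-0.04015427,  0.05219292, -0.03808624,  0.06768482, -0.04373098,
        0.07733752]), 'effort': array([ 3.48088679e-04, -4.35914004e+01,  3.52924275e+01,  1.74356141e-02,
        1.38080245e-04, -3.13058464e-06]), 'position': array([0.21332396, 0.4792776 , 0.2445354 ]), 'orientation': array([-1.79909688e+02, -7.79858453e-04,  1.56004577e+02]), 'force': array([ 0.5199339 ,  0.62624334, -0.37009961]), 'ft_torque': array([-0.01923271, -0.01115832,  0.0408256 ]), 'gripper_force': 0.0, 'gripper_width': 0.9988164383001807}
scene {'fx': 617.8063464161263, 'fy': 617.8063464161263, 'cx': 312.54354623301975, 'cy': 248.17342978476898, 'world_to_cam': array([[ 0.18750523,  0.98216823,  0.01368787, -0.1117374 ],
       [ 0.73163029, -0.13035001, -0.66912331, -0.32418102],
       [-0.65540744,  0.13547858, -0.74302533,  1.74132285],
       [ 0.        ,  0.        ,  0.        ,  1.        ]])}
top {'fx': 494.910787160176, 'fy': 494.910787160176, 'cx': 318.79219684743623, 'cy': 245.0448121865543, 'world_to_cam': array([[-0.02407097, -0.9996853 , -0.00706384,  0.03504664],
       [-0.99110396,  0.02478831, -0.13076117,  0.51249732],
       [ 0.13089512,  0.00385345, -0.99138873,  1.14051726],
       [ 0.        ,  0.        ,  0.        ,  1.        ]])}
```

View pics/top0.png

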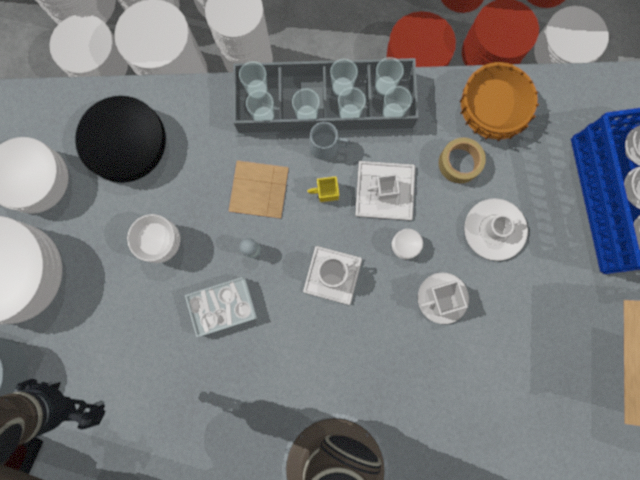

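View pics/scene0.png

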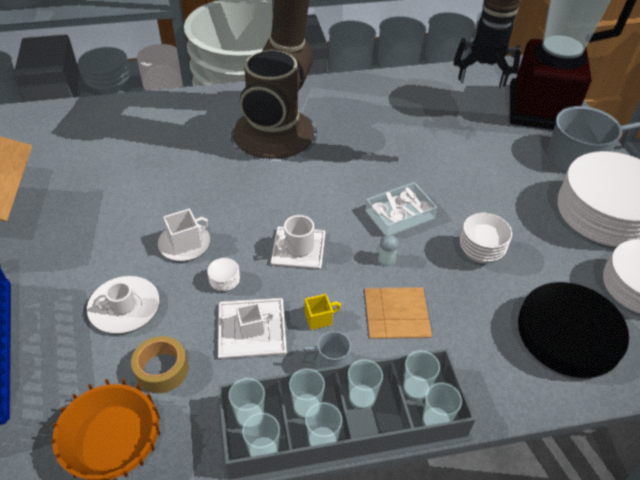

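The scene and top pictures show these, with top pixels:
- **Small round cup:** on the large round saucer (497,229).
- **Small square cup:** on the large square saucer (385,190). The look-alikes are the yellow cup (327,188) and the handleless white cup (407,243).
- **Large round cup:** on the small square saucer (333,275).
- **Large square cup:** on the small round saucer (443,298).
- **Other items:** the pad is at (259,190) and the bowls at (154,238).

I choose the white cups with handles that stand on saucers.

```bash
cat > h.py <<'E'
import numpy as np, cv2
from rig import bot
def ray(p,uv,z):
    W=p["world_to_cam"];R,t=W[:3,:3],W[:3,3]
    d=R.T@np.array([(uv[0]-p["cx"])/p["fx"],(uv[1]-p["cy"])/p["fy"],1]);c=-R.T@t
    return c+d*(z-c[2])/d[2]
def proj(p,X):
    W=p["world_to_cam"];q=W[:3,:3]@np.array(X)+W[:3,3]
    return np.array([p["fx"]*q[0]/q[2]+p["cx"],p["fy"]*q[1]/q[2]+p["cy"]])
E
python3 - <<'E'
from h import *
p=bot.camera_params("top")
for n,uv,z in [("SRcup",(502,226),.06),("LRsauc",(496,229),.01),("SScup",(387,186),.06),("LSsauc",(385,191),.01),("LRcup",(333,272),.08),("SSsauc",(333,275),.01),("LScup",(449,298),.08),("SRsauc",(443,298),.01),("pad",(259,190),.004),("glass",(323,135),.06),("bowls",(154,237),.08),("yellow",(328,188),.05),("white",(407,243),.03)]:
    print(n,ray(p,uv,z).round(3)[:2])
w=bot.camera_params("wrist");W=w["world_to_cam"];print(w["fx"],w["cx"],w["cy"],-W[:3,:3].T@W[:3,3],W[:3,:3].round(2))
im=bot.get_image("top");c=im[150:345,290:540]
cv2.imwrite("pics/crop1.png",cv2.resize(c,None,fx=3,fy=3,interpolation=cv2.INTER_CUBIC)[:,:,::-1])
E
```

```text
SRcup [ 0.544 -0.405]
LRsauc [ 0.545 -0.408]
SScup [ 0.646 -0.142]
LSsauc [ 0.646 -0.143]
LRcup [ 0.445 -0.008]
SSsauc [ 0.443 -0.01 ]
LScup [ 0.38  -0.267]
SRsauc [ 0.382 -0.27 ]
pad [0.658 0.167]
glass [0.775 0.006]
bowls [0.535 0.399]
yellow [ 0.647 -0.003]
white [ 0.513 -0.187]
361.3192389438488 323.96890181165185 242.33796560098295 [0.1468142  0.50858111 0.37299444] [[ 0.41  0.91 -0.  ]
 [ 0.88 -0.39  0.29]
 [ 0.26 -0.12 -0.96]]
```

View pics/crop1.png

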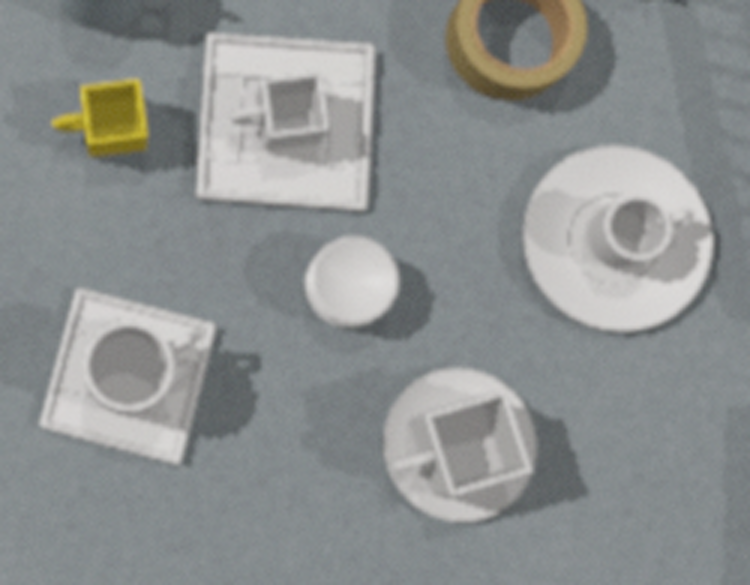

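The crop confirms the choice: four white handled cups, with rim centres at crop pixels SR (639,229), SS (295,108), LR (129,368) and LS (479,443). The yellow cup (113,118) and the handleless cup (352,281) stay put.

```bash
python3 - <<'E'
from h import *
p=bot.camera_params("top")
g=lambda c,z: ray(p,((c[0]+.5)/3-.5+290,(c[1]+.5)/3-.5+150),z)[:2]
def quad(n,cs,z):
    P=np.array([g(c,z) for c in cs]); a=[np.degrees(np.arctan2(*(P[(i+1)%4]-P[i])[::-1]))%90 for i in range(4)]
    print(n,(P.mean(0)*1e3).round(1),"edges",np.round(a,1),"sides",[round(1e3*np.linalg.norm(P[(i+1)%4]-P[i])) for i in range(4)])
quad("SScup",[(262,85),(318,75),(328,131),(272,143)],.059)
quad("LScup",[(427,413),(503,396),(532,468),(455,493)],.0775)
quad("LSsau",[(206,34),(374,43),(369,210),(197,198)],.013)
quad("SSsau",[(78,290),(216,324),(183,464),(40,428)],.012)
for n,c,z in [("SRcup",(639,229),.059),("LRcup",(129,368),.0815),("LRsau",(618,238),.016),("SRsau",(461,445),.014)]: print(n,(g(c,z)*1e3).round(1))
for n,a,b,z,zh in [("SR",(639,229),(695,222),.059,.035),("SS",(295,108),(242,120),.059,.035),("LR",(129,368),(200,338),.0815,.05),("LS",(479,443),(396,464),.0775,.05)]:
    d=g(b,zh)-g(a,z);print(n,"handle yaw",np.degrees(np.arctan2(d[1],d[0])).round(0))
E
```

```text
SScup [ 646.5 -144. ] edges [ 8.9  7.3 10.8  7.3] sides [45, 46, 45, 47]
LScup [ 382.  -268.4] edges [11.1 18.7 16.3 16.4] sides [59, 57, 61, 63]
LSsau [ 648.1 -143.2] edges [85.3 85.5 84.5 85. ] sides [138, 140, 139, 137]
SSsau [442.8  -9.1] edges [74.6 74.8 74.5 73.4] sides [114, 115, 117, 115]
SRcup [ 543.9 -406.5]
LRcup [444.   -7.6]
LRsau [ 543.9 -405.1]
SRsau [ 381.6 -270.1]
SR handle yaw -81.0
SS handle yaw 94.0
LR handle yaw -67.0
LS handle yaw 104.0
```

```bash
python3 -m pendant '[[[12,-17,0],-3,85],[[36,-52,0],-8,85],[[58,-84,0],-14,85],[[80,-116,0],-20,85],[[102,-148,0],-26,85],[[124,-180,0],-32,85],[[146,-212,0],-38,85],[[168,-244,0],-44,85],[[190,-276,0],-50,85],[[212,-308,0],-55,85],[[234,-340,0],-57.5,85],[[250,-362,0],-57.5,85]]'
python3 -m pendant '[[[22,-32,0],0,85],[[44,-64,0],0,85],[[66,-96,0],0,85],[[88,-128,0],0,85],[[110,-160,0],0,85],[[132,-192,0],0,85],[[152,-222,0],0,85],[[172,-246,0],0,85],[[183,-261,0],0,85],[[183,-261,0],0,85],[[183,-261,0],0,85],[[183,-261,0],0,85]]'
python3 - <<'E'
from h import *
print(bot.sense()["position"],bot.sense()["orientation"],bot.sense()["t"])
p=bot.camera_params("wrist");np.save("w1.npy",p)
cv2.imwrite("pics/w1.png",bot.get_image("wrist")[:,:,::-1])
for X in [(.6465,-.144,.059),(.648,-.1432,.0)]: print(proj(p,X))
E
```

```text
t: 1.15
position: [0.4646, 0.1149, 0.2451]
orientation: [180.0, 0.0, 98.3]
force: [0.7, 0.7, -0.2]
gripper_width: 0.997
gripper_force: 0.0
t: 2.15
position: [0.6461, -0.143, 0.2449]
orientation: [-179.9, -0.0, 98.5]
force: [0.1, -0.6, 0.7]
gripper_width: 0.992
gripper_force: 0.0
[ 0.64605728 -0.14295933  0.24492662] [-1.79947081e+02 -3.72136047e-02  9.85093132e+01] 2.15
[324.34471217 220.55395939]
[325.9013885 207.1753144]
```

View pics/w1.png

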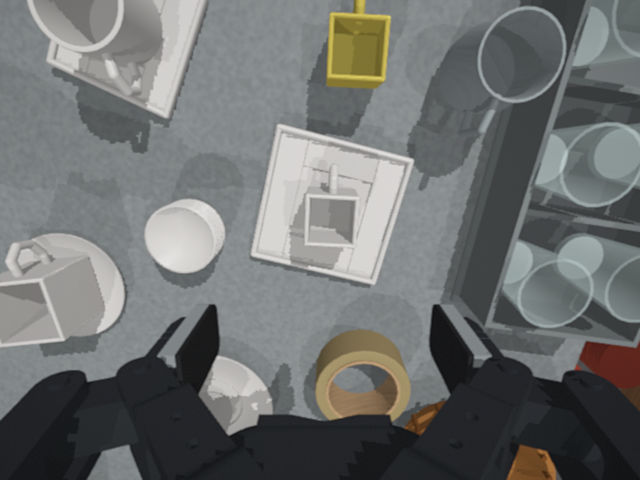

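The wrist view shows the small square cup's rim centre at (331,221), sides aligned with the image. Its saucer is at (330,206). The gap to the top-camera estimate is about 4 mm along x, so I split the difference and descend.

```bash
python3 -m pendant '[[[1,0,-20],0,85],[[2,0,-50],0,85],[[3,-1,-80],0,85],[[3,-1,-110],0,85],[[3,-1,-135],0,85],[[3,-1,-158],0,85],[[3,-1,-178],0,85],[[3,-1,-193],0,85],[[3,-1,-203],0,85],[[3,-1,-208],0,85],[[3,-1,-208],0,85],[[3,-1,-208],0,60]]'
python3 -m pendant '[[[0,0,0],0,50],[[0,0,0],0,44],[[0,0,0],0,44],[[0,0,0],0,40],[[0,0,0],0,40],[[0,0,0],0,40],[[0,0,0],0,40],[[0,0,0],0,40],[[0,0,0],0,40]]'
```

```text
t: 3.2
position: [0.6498, -0.1441, 0.0383]
orientation: [179.9, 0.0, 98.5]
force: [0.0, 0.5, 0.3]
gripper_width: 0.88
gripper_force: 0.0
t: 3.95
position: [0.6506, -0.1446, 0.039]
orientation: [179.8, 0.1, 98.5]
force: [0.1, -0.5, 6.7]
gripper_width: 0.554
gripper_force: 61.9
```

```bash
python3 -m pendant '[[[0,0,5],0,40],[[0,0,15],0,40],[[0,0,30],0,40],[[0,0,48],0,40],[[0,0,66],0,40],[[0,0,82],0,40],[[0,6,94],0,40],[[1,20,100],0,40],[[1,40,100],0,40],[[2,65,100],0,40],[[3,90,100],0,40],[[3,115,100],0,40]]'
python3 -m pendant '[[[1,25,0],0,40],[[2,50,0],0,40],[[2,75,0],0,40],[[3,100,0],0,40],[[3,125,0],0,40],[[3,150,0],0,40],[[4,172,0],0,40],[[4,187,-3],0,40],[[4,195,-10],0,40],[[4,195,-25],0,40],[[4,195,-42],0,40],[[4,195,-58],0,40]]'
python3 -m pendant '[[[0,0,-14],0,40],[[0,0,-24],0,40],[[0,0,-32],0,40],[[0,0,-37],0,40],[[0,0,-39],0,40],[[0,0,-40],0,40],[[0,0,-41],0,40],[[0,0,-42],0,40],[[0,0,-42],0,40],[[0,0,-42],0,40]]'
```

```text
t: 4.95
position: [0.652, -0.0272, 0.1368]
orientation: [-179.9, -0.0, 98.5]
force: [0.4, 0.0, -0.8]
gripper_width: 0.557
gripper_force: 61.2
t: 5.95
position: [0.656, 0.1657, 0.0778]
orientation: [-180.0, 0.0, 98.5]
force: [0.3, 0.0, -1.1]
gripper_width: 0.551
gripper_force: 61.2
t: 6.78
position: [0.657, 0.1658, 0.0381]
orientation: [179.9, -0.0, 98.5]
force: [1.1, -0.4, 1.0]
gripper_width: 0.557
gripper_force: 61.3
```

```bash
python3 -m pendant '[[[0,0,-0.5],0,40],[[0,0,-1],0,40],[[0,0,-1.5],0,40],[[0,0,-1.5],0,40]]'
python3 -m pendant '[[[0,0,0],0,46],[[0,0,0],0,50],[[0,0,0],0,56],[[0,0,0],0,62],[[0,0,0],0,70],[[0,0,0],0,78],[[0,0,0],0,85],[[0,0,0],0,85],[[0,0,10],0,85],[[0,0,30],0,85],[[0,0,55],0,85],[[0,0,80],0,85]]'
python3 -m pendant '[[[0,0,25],0,85],[[0,0,50],0,85],[[0,0,75],0,85],[[0,0,100],0,85],[[0,0,122],0,85],[[0,0,130],0,85],[[0,0,130],0,85],[[0,0,130],0,85]]'
python3 - <<'E'
from h import *
s=bot.sense();print(s["position"],s["orientation"],s["t"])
p=bot.camera_params("wrist");np.save("w2.npy",p)
cv2.imwrite("pics/w2.png",bot.get_image("wrist")[:,:,::-1])
cv2.imwrite("pics/top2.png",bot.get_image("top")[:,:,::-1])
print(proj(p,(.657,.1658,.058)))
E
```

```text
t: 7.12
position: [0.657, 0.1657, 0.038]
orientation: [179.9, -0.0, 98.5]
force: [-3.0, -1.9, 9.7]
gripper_width: 0.556
gripper_force: 62.5
t: 8.12
position: [0.6561, 0.1655, 0.1169]
orientation: [-179.9, 0.0, 98.5]
force: [0.4, 0.2, -0.2]
gripper_width: 0.997
gripper_force: 0.0
t: 8.78
position: [0.6566, 0.1657, 0.2455]
orientation: [180.0, -0.0, 98.5]
force: [-0.2, -0.8, 0.6]
gripper_width: 0.995
gripper_force: 0.0
[0.65658228 0.16565295 0.24553029] [ 1.79984328e+02 -3.64209070e-03  9.85043566e+01] 8.7833
[324.23793778 218.69575507]
```

View pics/w2.png

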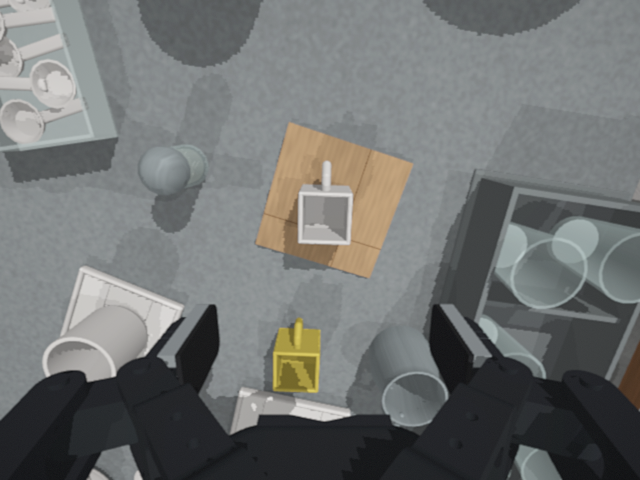

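The parked small square cup stands upright on the pad, rim centre (325,215) against a predicted (324,219). The wrist calibration is therefore good to 1–3 mm and I'll trust it. Next I view the vacated large square saucer, then the large square cup.

```bash
python3 -m pendant '[[[0,-15,0],1,85],[[-1,-45,0],3,85],[[-2,-80,0],5,85],[[-3,-115,0],7.5,85],[[-4,-150,0],7.5,85],[[-5,-185,0],7.5,85],[[-6,-220,0],7.5,85],[[-7,-255,0],7.5,85],[[-8,-285,0],7.5,85],[[-8,-303,0],7.5,85],[[-8,-309,0],7.5,85],[[-8,-309,0],7.5,85]]'
python3 - <<'E'
from h import *
np.save("w3.npy",bot.camera_params("wrist"));im=bot.get_image("wrist");np.save("w3i.npy",im);cv2.imwrite("pics/w3.png",im[:,:,::-1])
E
python3 -m pendant '[[[-20,-9,0],0,85],[[-50,-23,0],0,85],[[-84,-39,0],0,85],[[-118,-55,0],0,85],[[-152,-71,0],0,85],[[-186,-87,0],0,85],[[-218,-102,0],0,85],[[-245,-115,0],0,85],[[-260,-122,0],0,85],[[-264,-125,0],0,85],[[-264,-125,0],0,85],[[-264,-125,0],0,85]]'
python3 - <<'E'
from h import *
np.save("w4.npy",bot.camera_params("wrist"));im=bot.get_image("wrist");cv2.imwrite("pics/w4.png",im[:,:,::-1])
a=np.load("w3i.npy")[60:300,200:460];b=im[60:300,160:480]
cv2.imwrite("pics/w34.png",cv2.resize(np.hstack([a[:,:],b]),None,fx=1.37,fy=1.37,interpolation=cv2.INTER_CUBIC)[:,:,::-1])
print(bot.sense()["position"],bot.sense()["orientation"])
E
```

```text
t: 9.88
position: [0.6479, -0.1448, 0.244]
orientation: [-179.9, -0.1, 105.9]
force: [-0.3, 0.6, 0.9]
gripper_width: 0.994
gripper_force: 0.0
t: 10.93
position: [0.3853, -0.2676, 0.2457]
orientation: [180.0, -0.0, 106.1]
force: [-0.4, 0.2, 0.2]
gripper_width: 0.993
gripper_force: 0.0
[ 0.38555951 -0.2676086   0.24561929] [ 1.79977344e+02 -1.62710963e-02  1.06093512e+02]
```

View pics/w34.png

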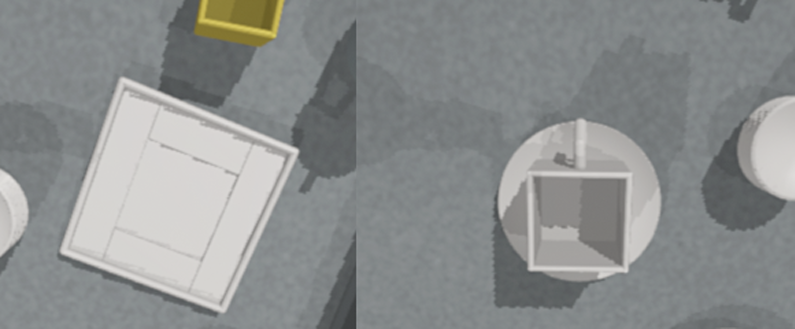

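The left panel shows the empty large square saucer, corners (122,78), (299,148), (224,312) and (61,252). The right panel shows the large square cup's rim square at (528–633, 171–272), on the round saucer centred at (580,200).

```bash
cat >> h.py <<'E'
def quad(n,p,cs,z):
    P=np.array([ray(p,c,z)[:2] for c in cs]); a=[np.degrees(np.arctan2(*(P[(i+1)%4]-P[i])[::-1]))%90 for i in range(4)]
    print(n,(P.mean(0)*1e3).round(1),"edges",np.round(a,1),"sides",[round(1e3*np.linalg.norm(P[(i+1)%4]-P[i])) for i in range(4)])
E
python3 - <<'E'
from h import *
L=lambda f:np.load(f,allow_pickle=True).item()
k=1.37
quad("LSsau w3",L("w3.npy"),[(x/k+200,y/k+60) for x,y in [(122,78),(299,148),(224,312),(61,252)]],.013)
quad("LSsau w1",L("w1.npy"),[(280,127),(412,160),(376,282),(252,255)],.013)
B=lambda x,y:(x/k-100,y/k+60)
quad("LScup",L("w4.npy"),[B(*c) for c in [(528,171),(633,173),(630,272),(527,270)]],.0775)
print("SRsau",ray(L("w4.npy"),B(579.5,200.5),.014)*1e3)
quad("SScup park",L("w2.npy"),[(299,186),(352,186),(350,244),(298,243)],.058)
E
```

```text
LSsau w3 [ 651.5 -141.8] edges [85.2 84.6 84.5 84.2] sides [134, 136, 135, 134]
LSsau w1 [ 652.  -142.3] edges [85.1 85.5 85.5 83.8] sides [131, 132, 135, 133]
LScup [ 384.4 -266.8] edges [15.  16.1 14.9 13.8] sides [63, 63, 65, 63]
SRsau [ 383.80017357 -265.20881095   14.        ]
SScup park [657.  168.8] edges [8.6 7.9 7.4 6.4] sides [46, 53, 48, 52]
```

```bash
python3 -m pendant '[[[0,1,-20],0,85],[[0,1,-50],0,85],[[0,1,-80],0,85],[[0,1,-110],0,85],[[0,1,-138],0,85],[[0,1,-162],0,85],[[0,1,-180],0,85],[[0,1,-191],0,85],[[0,1,-198],0,85],[[0,1,-198],0,85],[[0,1,-198],0,76],[[0,1,-198],0,70]]'
python3 -m pendant '[[[0,0,0],0,66],[[0,0,0],0,62],[[0,0,0],0,56],[[0,0,0],0,56],[[0,0,0],0,56],[[0,0,0],0,56],[[0,0,0],0,56],[[0,0,0],0,56]]'
```

```text
t: 11.98
position: [0.3854, -0.2675, 0.0486]
orientation: [180.0, 0.1, 106.0]
force: [0.4, 0.4, 0.5]
gripper_width: 0.82
gripper_force: 0.0
t: 12.65
position: [0.3851, -0.268, 0.0491]
orientation: [179.9, 0.1, 106.0]
force: [-0.5, 0.4, 6.6]
gripper_width: 0.743
gripper_force: 66.9
```

```bash
python3 -m pendant '[[[0,0,4],0,56],[[0,0,14],0,56],[[0,0,30],0,56],[[0,0,48],0,56],[[0,0,66],0,56],[[6,3,84],0,56],[[18,8,96],-2,56],[[34,16,100],-4,56],[[54,25,100],-7,56],[[76,36,100],-10,56],[[98,46,100],-13,56],[[120,56,100],-16,56]]'
python3 -m pendant '[[[22,10,0],-2,56],[[44,20,0],-4,56],[[66,31,0],-5.3,56],[[88,42,0],-5.3,56],[[108,51,0],-5.3,56],[[126,59,0],-5.3,56],[[138,65,0],-5.3,56],[[145,68,-4],-5.3,56],[[147,69,-14],-5.3,56],[[147,69,-30],-5.3,56],[[147,69,-46],-5.3,56],[[147,69,-62],-5.3,56]]'
python3 -m pendant '[[[0,0,-14],0,56],[[0,0,-24],0,56],[[0,0,-31],0,56],[[0,0,-35],0,56],[[0,0,-37],0,56],[[0,0,-38],0,56],[[0,0,-39],0,56],[[0,0,-39.5],0,56],[[0,0,-40],0,56],[[0,0,-40],0,56]]'
```

```text
t: 13.65
position: [0.5053, -0.2108, 0.1485]
orientation: [180.0, -0.0, 89.8]
force: [-0.8, -0.2, -3.1]
gripper_width: 0.744
gripper_force: 66.3
t: 14.65
position: [0.6504, -0.1427, 0.0845]
orientation: [-179.9, -0.0, 84.7]
force: [1.2, 0.3, -2.8]
gripper_width: 0.742
gripper_force: 66.5
t: 15.48
position: [0.6519, -0.1424, 0.0466]
orientation: [179.9, 0.0, 84.7]
force: [-0.4, -0.3, 0.4]
gripper_width: 0.741
gripper_force: 66.9
```

```bash
python3 -m pendant '[[[0,0,-0.5],0,56],[[0,0,-0.5],0,56],[[0,0,-0.5],0,66],[[0,0,-0.5],0,70],[[0,0,-0.5],0,76],[[0,0,-0.5],0,85],[[0,0,-0.5],0,85],[[0,0,6],0,85],[[0,0,20],0,85],[[0,0,45],0,85],[[0,0,75],0,85],[[0,0,105],0,85]]'
python3 -m pendant '[[[0,-5,25],2,85],[[-3,-20,50],5,85],[[-10,-45,70],8,85],[[-20,-75,88],11,85],[[-32,-107,95],14,85],[[-45,-140,95],14,85],[[-58,-173,95],14,85],[[-72,-206,95],14,85],[[-85,-235,95],14,85],[[-98,-255,95],14,85],[[-106,-263,95],14,85],[[-106,-263,95],14,85]]'
python3 - <<'E'
from h import *
s=bot.sense();print(s["position"],s["orientation"])
p=bot.camera_params("wrist");np.save("w5.npy",p);im=bot.get_image("wrist");cv2.imwrite("pics/w5.png",im[:,:,::-1]);print(proj(p,(.547,-.405,.059)))
E
```

```text
t: 16.48
position: [0.651, -0.1423, 0.1518]
orientation: [-179.9, -0.0, 84.7]
force: [0.9, -0.7, 0.6]
gripper_width: 0.998
gripper_force: 0.0
t: 17.48
position: [0.5439, -0.4072, 0.2461]
orientation: [-180.0, 0.0, 98.5]
force: [0.0, 0.7, 0.5]
gripper_width: 0.992
gripper_force: 0.0
[ 0.54386267 -0.40717544  0.24612596] [-1.79987811e+02  1.34441681e-02  9.85152582e+01]
[327.72690794 217.0118684 ]
```

View pics/w5.png

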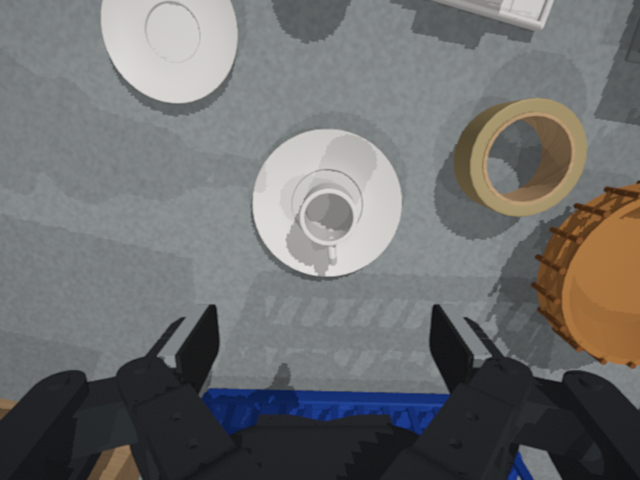

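The small round cup's rim is at (327,214) with its handle pointing down in the image. The large round saucer is centred at (327,203), and the emptied small round saucer's well is at (173,32).

```bash
python3 - <<'E'
from h import *
p=np.load("w5.npy",allow_pickle=True).item()
for n,c,z in [("SRcup",(327,214.5),.059),("LRsau",(327,202.5),.016),("SRwell",(173,32),.0065)]: print(n,(ray(p,c,z)*1e3).round(1))
E
```

```text
SRcup [ 546.  -402.8   59. ]
LRsau [ 545.9 -399.9   16. ]
SRwell [ 384.7 -268.2    6.5]
```

```bash
python3 -m pendant '[[[1,1,-20],0,85],[[2,3,-50],0,85],[[2,4,-80],0,85],[[2,4,-110],0,85],[[2,4,-138],0,85],[[2,4,-164],0,85],[[2,4,-185],0,85],[[2,4,-199],0,85],[[2,4,-207],0,85],[[2,4,-208],0,80],[[2,4,-208],0,70],[[2,4,-208],0,60]]'
python3 -m pendant '[[[0,0,0],0,55],[[0,0,0],0,50],[[0,0,0],0,45],[[0,0,0],0,45],[[0,0,0],0,45],[[0,0,0],0,45],[[0,0,0],0,45],[[0,0,0],0,45]]'
```

```text
t: 18.53
position: [0.5485, -0.4012, 0.0392]
orientation: [179.9, 0.1, 98.8]
force: [0.0, -0.3, 2.0]
gripper_width: 0.712
gripper_force: 0.0
t: 19.2
position: [0.5482, -0.4019, 0.0399]
orientation: [179.9, 0.1, 98.7]
force: [-1.0, 1.8, 5.8]
gripper_width: 0.596
gripper_force: 61.1
```

```bash
python3 -m pendant '[[[0,0,4],0,45],[[0,0,14],0,45],[[0,0,30],0,45],[[-4,3,46],0,45],[[-12,10,60],0,45],[[-26,22,68],0,45],[[-44,37,70],0,45],[[-64,53,70],0,45],[[-84,70,70],0,45],[[-104,87,70],0,45],[[-124,104,70],0,45],[[-142,118,70],0,45]]'
python3 -m pendant '[[[-13,11,0],0,45],[[-19,16,-4],0,45],[[-21,18,-14],0,45],[[-21,18,-28],0,45],[[-21,18,-42],0,45],[[-21,18,-54],0,45],[[-21,18,-62],0,45],[[-21,18,-66],0,45],[[-21,18,-68],0,45],[[-21,18,-69],0,45],[[-21,18,-69.5],0,45],[[-21,18,-69.5],0,45]]'
```

```text
t: 20.2
position: [0.4043, -0.2823, 0.1085]
orientation: [180.0, 0.0, 98.7]
force: [-0.4, -0.9, -1.6]
gripper_width: 0.602
gripper_force: 62.6
t: 21.2
position: [0.3845, -0.2655, 0.0399]
orientation: [-180.0, 0.0, 98.7]
force: [-7.0, 4.8, 14.2]
gripper_width: 0.597
gripper_force: 64.0
```

```bash
python3 -m pendant '[[[0,0,0.5],0,45],[[0,0,0.5],0,52],[[0,0,0.5],0,56],[[0,0,0.5],0,62],[[0,0,0.5],0,72],[[0,0,0.5],0,85],[[0,0,1],0,85],[[0,0,8],0,85],[[0,0,25],0,85],[[0,0,50],0,85],[[0,0,80],0,85],[[0,0,110],0,85]]'
python3 -m pendant '[[[0,0,20],0,85],[[0,0,50],0,85],[[0,0,80],0,85],[[0,0,95],0,85],[[0,0,95],0,85],[[0,0,95],0,85]]'
python3 - <<'E'
from h import *
s=bot.sense();print(s["position"],s["orientation"])
p=bot.camera_params("wrist");np.save("w6.npy",p);im=bot.get_image("wrist");cv2.imwrite("pics/w6.png",cv2.resize(im[110:310,220:440],None,fx=3,fy=3,interpolation=cv2.INTER_CUBIC)[:600,:,::-1])
E
```

```text
t: 22.2
position: [0.384, -0.2651, 0.1497]
orientation: [-180.0, -0.0, 98.7]
force: [1.5, -0.3, -0.5]
gripper_width: 0.995
gripper_force: 0.0
t: 22.7
position: [0.3849, -0.2657, 0.2444]
orientation: [179.9, 0.1, 98.7]
force: [-1.2, -0.1, 0.2]
gripper_width: 0.996
gripper_force: 0.0
[ 0.38489437 -0.26567612  0.24436584] [1.79902694e+02 9.18211736e-02 9.87004931e+01]
```

View pics/w6.png

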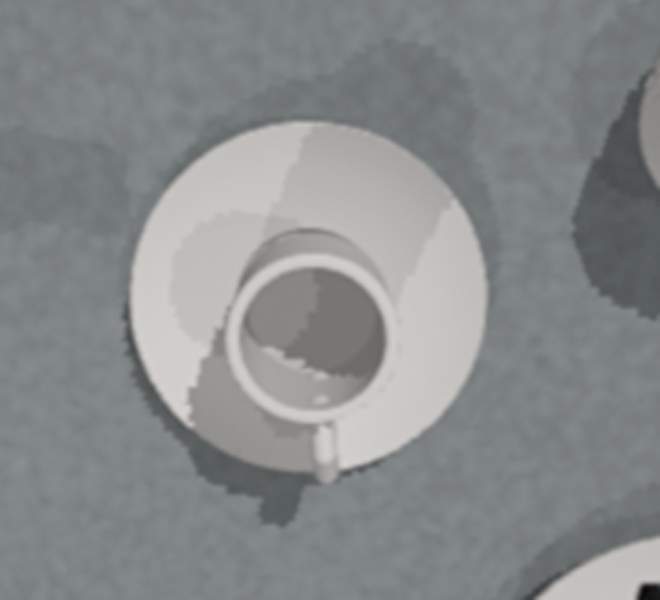

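```bash
python3 - <<'E'
from h import *
p=np.load("w6.npy",allow_pickle=True).item()
f=lambda x,y,z:(ray(p,((x+.5)/3-.5+220,(y+.5)/3-.5+110),z)*1e3).round(1)
for z in(.059,.0615):print(f(312,338,z))
print("sau",f(308.5,296,.014))
for a,b,n in[((227,338),(397,338),"rim"),]:
    for z in(.059,.0615):print(np.linalg.norm(f(*a,z)-f(*b,z)))
E
```

```text
[ 385.5 -268.6   59. ]
[ 385.4 -268.    61.5]
sau [ 383.8 -265.2   14. ]
50.49059318328512
50.080035942479114
```

The small round cup is about 3–4 mm off the saucer centre, which is inside the 6 mm play. But the contact force came early with a sideways part, so I'll regrip, nudge it towards the centre and feel for the seat.

```bash
python3 -m pendant '[[[0,0,-30],0,85],[[0,0,-65],0,85],[[0,0,-100],0,85],[[0,0,-132],0,85],[[0,0,-160],0,85],[[0,0,-182],0,85],[[0,0,-196],0,85],[[0,0,-203],0,85],[[0,0,-205],0,75],[[0,0,-205],0,65],[[0,0,-205],0,55],[[0,0,-205],0,50]]'
python3 -m pendant '[[[0,0,0],0,45],[[0,0,0],0,45],[[0,0,0],0,45],[[0,0,0],0,45],[[0,0,0],0,45],[[0,0,0],0,45]]'
python3 -m pendant '[[[0,0,2],0,45],[[0,0,4],0,45],[[-1,1,4],0,45],[[-1.5,2.5,4],0,45],[[-1.5,2.5,4],0,45],[[-1.5,2.5,4],0,45]]'
python3 -m pendant '[[[0,0,-1],0,45],[[0,0,-2],0,45],[[0,0,-2],0,45],[[0,0,-2],0,45]]'
python3 -m pendant '[[[0,0,-1],0,45],[[0,0,-1],0,45],[[0,0,-1],0,45]]'
```

```text
t: 23.75
position: [0.3851, -0.2659, 0.0396]
orientation: [179.9, 0.1, 98.7]
force: [-0.2, -0.3, -1.6]
gripper_width: 0.6
gripper_force: 56.6
t: 24.25
position: [0.3852, -0.2659, 0.0395]
orientation: [179.9, 0.1, 98.7]
force: [-1.2, 0.7, 5.6]
gripper_width: 0.601
gripper_force: 62.2
t: 24.75
position: [0.3828, -0.2627, 0.0421]
orientation: [-180.0, -0.0, 98.7]
force: [0.1, -0.4, -1.0]
gripper_width: 0.591
gripper_force: 62.4
t: 25.08
position: [0.3829, -0.2628, 0.0401]
orientation: [-180.0, -0.0, 98.7]
force: [-0.2, -0.4, -1.1]
gripper_width: 0.598
gripper_force: 62.5
t: 25.33
position: [0.3831, -0.2629, 0.0396]
orientation: [180.0, 0.0, 98.7]
force: [-1.3, 0.7, 2.8]
gripper_width: 0.598
gripper_force: 62.7
```

```bash
python3 -m pendant '[[[0,0,-0.3],0,45],[[0,0,-0.3],0,52],[[0,0,-0.3],0,56],[[0,0,-0.3],0,62],[[0,0,-0.3],0,72],[[0,0,-0.3],0,85],[[0,0,-0.3],0,85],[[0,0,8],0,85],[[0,0,25],0,85],[[0,0,50],0,85],[[0,0,80],0,85],[[0,0,110],0,85]]'
python3 -m pendant '[[[0,2,25],2,85],[[4,15,55],5,85],[[10,40,80],8,85],[[18,70,95],11,85],[[26,105,96],14,85],[[34,140,96],14,85],[[43,175,96],14,85],[[52,210,96],14,85],[[58,238,96],14,85],[[63,254,96],14,85],[[63,256,96],14,85],[[63,256,96],14,85]]'
python3 - <<'E'
from h import *
s=bot.sense();print(s["position"],s["orientation"])
p=bot.camera_params("wrist");np.save("w7.npy",p);im=bot.get_image("wrist");cv2.imwrite("pics/w7.png",im[:,:,::-1])
p=bot.camera_params("wrist");print(proj(p,(.446,-.008,.0815)))
E
```

```text
t: 26.33
position: [0.3825, -0.2626, 0.1508]
orientation: [-180.0, -0.0, 98.7]
force: [0.3, -1.2, 0.1]
gripper_width: 0.997
gripper_force: 0.0
t: 27.33
position: [0.446, -0.0062, 0.2457]
orientation: [180.0, 0.0, 112.8]
force: [-0.3, -0.2, -0.3]
gripper_width: 0.996
gripper_force: 0.0
[ 0.44595673 -0.0061766   0.24570922] [1.79998845e+02 2.06335622e-02 1.12840416e+02]
[323.65360207 226.25244273]
```

View pics/w7.png

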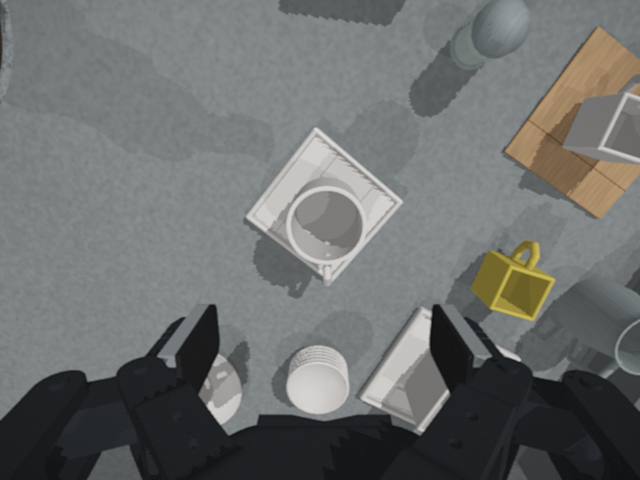

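The large round cup's rim is at (327,225) with the handle straight down. The small square saucer's corners are (317,128), (402,203), (331,283) and (246,214).

```bash
python3 - <<'E'
from h import *
p=np.load("w7.npy",allow_pickle=True).item()
print((ray(p,(326.5,225),.0815)*1e3).round(1)); quad("SSsau",p,[(317,128),(402,203),(331,283),(246,214)],.012)
E
```

```text
[447.9  -5.3  81.5]
SSsau [446.4  -6.9] edges [72.7 73.7 71.8 71.8] sides [112, 113, 116, 111]
```

```bash
python3 -m pendant '[[[1,0,-20],0,85],[[2,0,-50],0,85],[[2.5,0,-80],0,85],[[2.5,0,-108],0,85],[[2.5,0,-134],0,85],[[2.5,0,-157],0,85],[[2.5,0,-175],0,85],[[2.5,0,-187],0,85],[[2.5,0,-194],0,85],[[2.5,0,-196],0,85],[[2.5,0,-196],0,78],[[2.5,0,-196],0,74]]'
```

```text
t: 28.38
position: [0.449, -0.0074, 0.0501]
orientation: [179.9, 0.0, 112.7]
force: [-0.4, -1.0, 0.8]
gripper_width: 0.867
gripper_force: 0.0
```

```bash
python3 -m pendant '[[[0,0,0],0,70],[[0,0,0],0,66],[[0,0,0],0,60],[[0,0,0],0,60],[[0,0,0],0,60],[[0,0,0],0,60],[[0,0,0],0,60],[[0,0,0],0,60]]'
python3 -m pendant '[[[0,0,4],0,60],[[0,0,14],0,60],[[0,0,30],0,60],[[0,0,48],0,60],[[0,0,68],0,60],[[1,-4,88],0,60],[[3,-14,102],0,60],[[8,-32,110],0,60],[[14,-56,110],0,60],[[20,-82,110],0,60],[[26,-108,110],0,60],[[33,-134,110],0,60]]'
python3 -m pendant '[[[6.5,-26,0],0,60],[[13,-52,0],0,60],[[20,-80,0],0,60],[[27,-108,0],0,60],[[34,-136,0],0,60],[[41,-164,0],0,60],[[48,-192,0],0,60],[[54,-218,0],0,60],[[60,-240,0],0,60],[[63,-254,0],0,60],[[64.5,-260,-4],0,60],[[64.5,-261,-14],0,60]]'
python3 -m pendant '[[[0,0,-16],0,60],[[0,0,-34],0,60],[[0,0,-52],0,60],[[0,0,-68],0,60],[[0,0,-80],0,60],[[0,0,-88],0,60],[[0,0,-93],0,60],[[0,0,-95],0,60],[[0,0,-96],0,60],[[0,0,-96],0,60],[[0,0,-96],0,60]]'
```

```text
t: 29.05
position: [0.4488, -0.0073, 0.0509]
orientation: [180.0, 0.1, 112.7]
force: [-3.9, -2.3, 8.6]
gripper_width: 0.797
gripper_force: 65.9
t: 30.05
position: [0.4817, -0.1419, 0.1603]
orientation: [180.0, 0.0, 112.7]
force: [-0.3, 0.5, -3.4]
gripper_width: 0.791
gripper_force: 68.0
t: 31.05
position: [0.5467, -0.4033, 0.1461]
orientation: [179.9, 0.1, 112.6]
force: [0.4, 1.1, -3.4]
gripper_width: 0.793
gripper_force: 68.0
t: 31.97
position: [0.5464, -0.4022, 0.0502]
orientation: [180.0, 0.1, 112.7]
force: [-0.4, 0.4, -2.0]
gripper_width: 0.793
gripper_force: 68.0
```

```bash
python3 -m pendant '[[[0,0,-0.5],0,60],[[0,0,-1],0,60],[[0,0,-1],0,60],[[0,0,-1],0,60]]'
python3 -m pendant '[[[0,0,-0.5],0,60],[[0,0,-1],0,60],[[0,0,-1],0,60],[[0,0,-1],0,60]]'
```

```text
t: 32.3
position: [0.5461, -0.402, 0.0485]
orientation: [180.0, 0.0, 112.7]
force: [0.5, -0.5, -1.8]
gripper_width: 0.79
gripper_force: 68.0
t: 32.63
position: [0.5461, -0.402, 0.0485]
orientation: [180.0, 0.1, 112.7]
force: [-2.0, 1.4, 4.5]
gripper_width: 0.793
gripper_force: 68.6
```

```bash
python3 -m pendant '[[[0,0,0],0,66],[[0,0,0],0,70],[[0,0,0],0,74],[[0,0,0],0,80],[[0,0,0],0,85],[[0,0,0],0,85],[[0,0,8],0,85],[[0,0,25],0,85],[[0,0,50],0,85],[[0,0,80],0,85],[[0,0,110],0,85],[[0,0,130],0,85]]'
python3 -m pendant '[[[0,2,20],-2,85],[[2,10,40],-5,85],[[6,30,60],-9,85],[[12,60,65],-14.2,85],[[18,92,65],-14.2,85],[[25,126,65],-14.2,85],[[32,160,65],-14.2,85],[[39,194,65],-14.2,85],[[46,228,65],-14.2,85],[[53,262,65],-14.2,85],[[60,296,65],-14.2,85],[[67,330,65],-14.2,85]]'
python3 -m pendant '[[[7,34,0],0,85],[[14,68,0],0,85],[[20,102,0],0,85],[[27,136,0],0,85],[[33,168,0],0,85],[[38,196,0],0,85],[[42,218,0],0,85],[[44,232,0],0,85],[[44,238,0],0,85],[[44,238,0],0,85],[[44,238,0],0,85]]'
python3 - <<'E'
from h import *
s=bot.sense();print(s["position"],s["orientation"])
p=bot.camera_params("wrist");np.save("w8.npy",p);im=bot.get_image("wrist");cv2.imwrite("pics/w8.png",cv2.resize(im[100:300,210:450],None,fx=3,fy=3,interpolation=cv2.INTER_CUBIC)[:,:,::-1])
E
```

```text
t: 33.63
position: [0.5465, -0.4022, 0.1813]
orientation: [179.9, 0.2, 112.7]
force: [1.5, -0.0, 0.1]
gripper_width: 0.996
gripper_force: 0.0
t: 34.63
position: [0.613, -0.0702, 0.2432]
orientation: [180.0, 0.0, 98.5]
force: [0.3, 0.2, 0.5]
gripper_width: 0.997
gripper_force: 0.0
t: 35.55
position: [0.6569, 0.1654, 0.2425]
orientation: [-180.0, 0.0, 98.5]
force: [-0.4, 0.1, -0.2]
gripper_width: 0.993
gripper_force: 0.0
[0.65686722 0.16538576 0.24248911] [-1.79994308e+02  2.86075771e-02  9.84878993e+01]
```

View pics/w8.png

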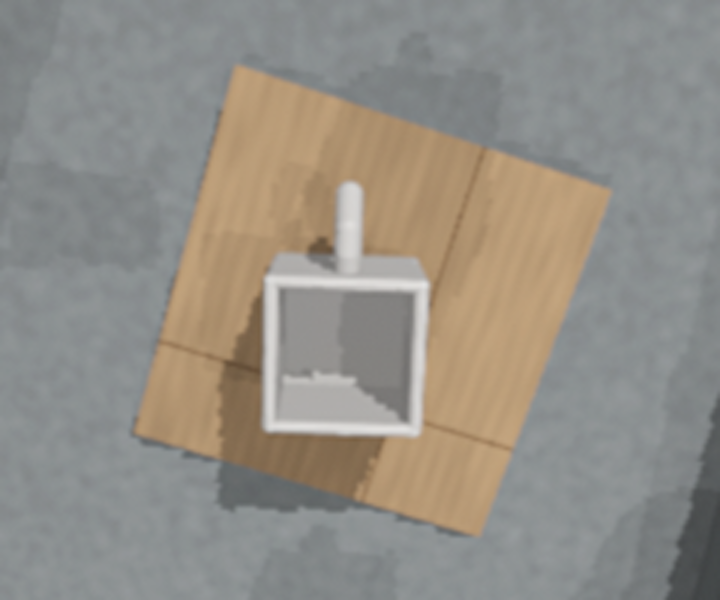

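The parked cup's rim centre at crop (345,357), full-frame (325,219), lies exactly under the tool. I grasp it, carry it above the small square saucer and look again there before lowering.

```bash
python3 -m pendant '[[[0,0,-20],0,85],[[0,0,-50],0,85],[[0,0,-82],0,85],[[0,0,-114],0,85],[[0,0,-142],0,85],[[0,0,-166],0,85],[[0,0,-186],0,85],[[0,0,-198],0,85],[[0,0,-205],0,80],[[0,0,-205],0,70],[[0,0,-205],0,60],[[0,0,-205],0,50]]'
python3 -m pendant '[[[0,0,0],0,44],[[0,0,0],0,40],[[0,0,0],0,40],[[0,0,0],0,40],[[0,0,0],0,40],[[0,0,0],0,40],[[0,0,0],0,40]]'
python3 -m pendant '[[[0,0,5],0,40],[[0,0,16],0,40],[[0,0,34],0,40],[[0,0,56],0,40],[[-4,-3,80],-1,40],[[-14,-11,104],-4,40],[[-30,-25,124],-8,40],[[-50,-41,138],-13,40],[[-74,-61,145],-18,40],[[-98,-81,145],-23,40],[[-122,-100,145],-25,40],[[-146,-120,145],-25,40]]'
python3 -m pendant '[[[-20,-16,0],0,40],[[-38,-31,0],0,40],[[-52,-43,0],0,40],[[-60,-50,0],0,40],[[-64,-53,0],0,40],[[-64,-53,0],0,40],[[-64,-53,0],0,40]]'
python3 - <<'E'
from h import *
s=bot.sense();print(s["position"],s["orientation"])
p=bot.camera_params("wrist");np.save("w9.npy",p);im=bot.get_image("wrist");cv2.imwrite("pics/w9.png",im[:,:,::-1])
E
```

```text
t: 36.6
position: [0.658, 0.1661, 0.039]
orientation: [179.9, -0.0, 98.5]
force: [0.1, 0.4, 1.5]
gripper_width: 0.589
gripper_force: 0.3
t: 37.18
position: [0.6582, 0.1663, 0.0394]
orientation: [179.8, 0.0, 98.5]
force: [-0.2, -1.4, 6.4]
gripper_width: 0.557
gripper_force: 62.4
t: 38.18
position: [0.5098, 0.0455, 0.1833]
orientation: [179.9, -0.0, 73.4]
force: [-0.5, -1.2, -0.3]
gripper_width: 0.554
gripper_force: 61.4
t: 38.77
position: [0.4477, -0.0066, 0.1827]
orientation: [180.0, -0.0, 73.5]
force: [-0.8, 0.3, -1.5]
gripper_width: 0.556
gripper_force: 61.5
[ 0.44766289 -0.00664929  0.18265994] [ 1.79951526e+02 -3.15042847e-02  7.35034827e+01]
```

View pics/w9.png

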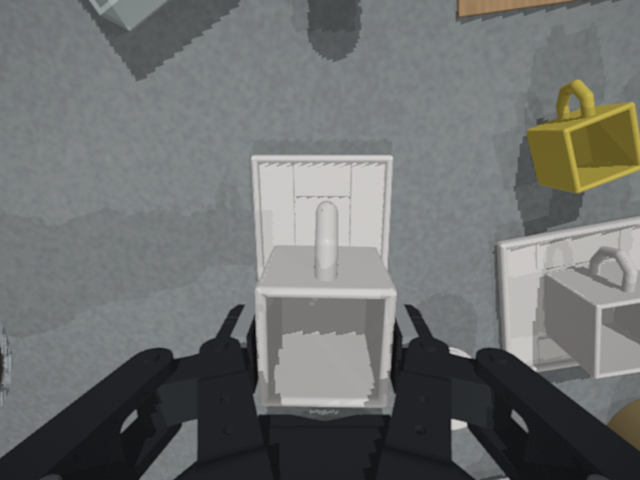

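The saucer's far edge, (251,157)–(393,157), is square to the gripper, with the cup above it. I compute the centre from that edge.

```bash
python3 - <<'E'
from h import *
p=np.load("w9.npy",allow_pickle=True).item()
a,b=[ray(p,(u,157),.011)*1e3 for u in(251,393)];d=(b-a)/np.linalg.norm(b-a)
n=np.array([-d[1],d[0],0]);m=(a+b)/2;t=np.array([np.cos(np.radians(73.5)),np.sin(np.radians(73.5)),0])
print(np.linalg.norm(b-a),np.degrees(np.arctan2(d[1],d[0])),m-58*t)
E
```

```text
114.97582173404558 -16.43560487073608 [445.63865928  -9.15328094  11.        ]
```

```bash
python3 -m pendant '[[[-1,-1,-10],0,40],[[-2,-2,-28],0,40],[[-2,-2,-48],0,40],[[-2,-2,-68],0,40],[[-2,-2,-88],0,40],[[-2,-2,-106],0,40],[[-2,-2,-120],0,40],[[-2,-2,-130],0,40],[[-2,-2,-137],0,40],[[-2,-2,-141],0,40],[[-2,-2,-142],0,40],[[-2,-2,-142],0,40]]'
python3 -m pendant '[[[0,0,-1],0,40],[[0,0,-1],0,40],[[0,0,-1],0,40],[[0,0,-1],0,40]]'
python3 -m pendant '[[[0,0,-1],0,40],[[0,0,-1],0,40],[[0,0,-1],0,40],[[0,0,-1],0,40]]'
```

```text
t: 39.82
position: [0.4453, -0.0088, 0.0406]
orientation: [180.0, -0.0, 73.5]
force: [0.3, -0.3, -1.6]
gripper_width: 0.554
gripper_force: 61.9
t: 40.15
position: [0.4456, -0.0088, 0.0403]
orientation: [179.9, -0.0, 73.5]
force: [-4.4, 1.3, 5.1]
gripper_width: 0.555
gripper_force: 62.3
t: 40.48
position: [0.4457, -0.0088, 0.0403]
orientation: [179.9, -0.0, 73.5]
force: [-5.8, 0.5, 15.8]
gripper_width: 0.552
gripper_force: 63.5
```

Contact came at the expected height for the well, pad height plus 1 mm. I release, clear out and check.

```bash
python3 -m pendant '[[[0,0,0.7],0,40],[[0,0,0.8],0,48],[[0,0,0.8],0,54],[[0,0,0.8],0,62],[[0,0,0.8],0,74],[[0,0,0.8],0,85],[[0,0,1],0,85],[[0,0,8],0,85],[[0,0,25],0,85],[[0,0,50],0,85],[[0,0,85],0,85],[[0,0,120],0,85]]'
python3 -m pendant '[[[0,10,30],0,85],[[-5,40,60],0,85],[[-12,75,90],0,85],[[-25,112,100],0,85],[[-38,150,100],0,85],[[-50,185,100],0,85],[[-62,220,100],0,85],[[-75,255,100],0,85],[[-85,290,100],0,85],[[-95,320,100],0,85],[[-95,330,100],0,85],[[-95,330,100],0,85]]'
python3 - <<'E'
from h import *
im=bot.get_image("top")[150:345,290:540];cv2.imwrite("pics/t9.png",cv2.resize(im,None,fx=3,fy=3,interpolation=cv2.INTER_CUBIC)[:,:,::-1])
im=bot.get_image("scene")[180:380,70:350];cv2.imwrite("pics/s9.png",cv2.resize(im,None,fx=2.8,fy=2.8,interpolation=cv2.INTER_CUBIC)[:,:,::-1])
E
```

```text
t: 41.48
position: [0.4441, -0.0089, 0.1595]
orientation: [-179.9, 0.0, 73.5]
force: [0.5, 0.1, 0.6]
gripper_width: 0.994
gripper_force: 0.0
t: 42.48
position: [0.3495, 0.323, 0.2583]
orientation: [-180.0, 0.0, 73.7]
force: [-0.2, -0.3, 0.6]
gripper_width: 0.998
gripper_force: 0.0
```

View pics/t9.png

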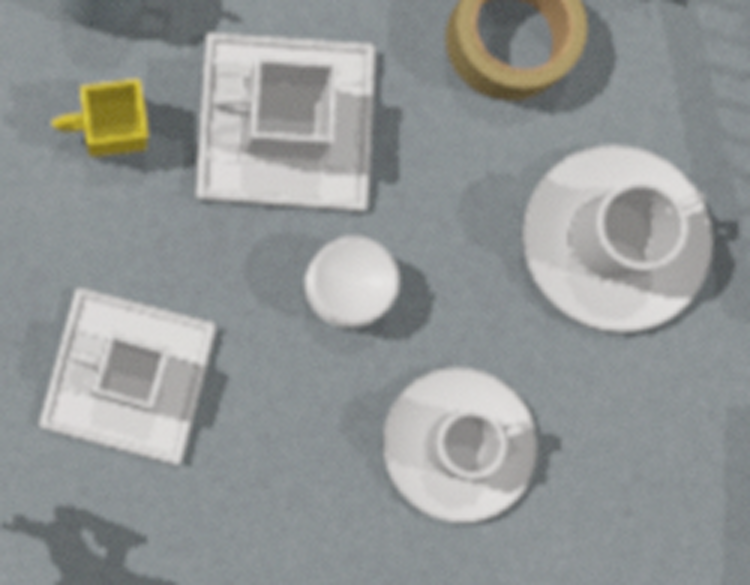

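View pics/s9.png

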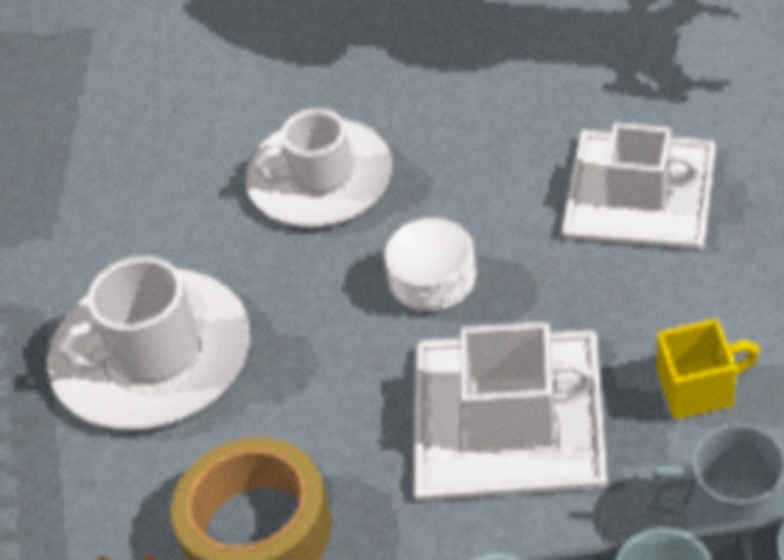

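All four cups stand upright on their matching saucers, and the saucer outlines sit on the same pixels as before. A last check of centring from the top view:

```bash
python3 - <<'E'
from h import *
p=bot.camera_params("top")
g=lambda c,z: (ray(p,((c[0]+.5)/3-.5+290,(c[1]+.5)/3-.5+150),z)[:2]*1e3)
for n,c,z,s,sz in [("LS",(291,102),.075,(286.5,121),.013),("SS",(131,371),.059,(129,376),.012),("LR",(643,227),.079,(618,238),.016),("SR",(471.5,445),.059,(461,445),.014)]:
    print(n,(g(c,z)-g(s,sz)).round(1))
E
```

```text
LS [-0.1  4.3]
SS [ 0.5 -0.6]
LR [-1.8  2.9]
SR [-1.  3.]
```

```bash
python3 -c "
from rig import bot
print(bot.close_job())"
```

```text
the job is handed in; nothing more can be done
None
```

The job is handed in at about 43 s of the 144 s: the last pictures show all four cups upright on their matching saucers, each within 5 mm of centre (the wells allow 6 mm), and the saucers on the same pixels as at the start.

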